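# Pack the two tall jars into the divided crate

### The job

Pack the two tall jars that stand on the table into the shallow wooden crate: stand one upright in each of its two empty cells. Set them down on the crate's floor rather than dropping them, and leave the low jar that is already packed standing in its cell.

Things in the scene. Friction and masses are not known exactly. Their poses are not given: they have to be found in the camera images.
- jar_a_mid (a point): First tall closed amber jar with a round steel lid and paper label, 54 mm in diameter, 84 mm high, about 0.2 kg, standing on the table. The point is its centre, half-way up (42 mm above its underside); z is the jar's axis, towards the lid. Grip it across its diameter at any yaw, at or a little above half height.
- jar_b_mid (a point): Second tall closed amber jar with a round steel lid and paper label, 54 mm in diameter, 84 mm high, about 0.2 kg, standing on the table. The point is its centre, half-way up (42 mm above its underside); z is the jar's axis, towards the lid. Grip it across its diameter at any yaw, at or a little above half height (the same as the first; either may go into either empty cell).
- low_jar_mid (a point): Low closed amber jar with a steel lid, 62 mm in diameter, 52 mm high, already standing in one end cell of the crate (the cell at the crate's +y end). The point is its centre, 26 mm above its underside; z along its axis. It stays there.
- crate: Shallow open wooden crate, fixed at any yaw, 100 mm along x, 304 along y, 26 high; walls, dividers, floor 8 mm thick. Three cells in a row along y, each 84 mm square inside, 18 deep, centred at x = 0, y = -92, 0, +92 mm: those at -92 and 0 are empty, that at +92 holds the low jar. Origin: centre of the underside, on the table; z up. Cell floors 8 mm above the origin.

How it is judged:
By the outcome, as a careful person would: the job done as asked, in the order asked, and still so for the second after the job is handed in, with the robot touching nothing.
It also fails if it takes over 51 s, if anything falls off the work surface, if the arm or the gripper's body presses on something with over 40 N, if the wrist force passes 120 N, or if a joint passes its speed limit or range.

### The arm

A 6-joint arm with a two-finger parallel gripper is mounted at the origin on a cart in front of the work surface, level with it; the furniture and walls round the work are solid. World frame = base frame: x ahead of the robot, y to its left, z up, the work surface at z = 0. Lengths are in m, angles in rad, forces in N, time in s.
With the tool pointing down it reaches from about 0.4 to 0.825 m from the base axis. Payload 7 kg.
Tool frame: the origin (TCP) lies at the very end of the fingers, on their centre line; the grasp point (between the pads) lies 19 mm behind it (robot.grasp_offset is the distance from the TCP to the grasp point, in m); y points along the fingers, z is the direction in which the jaws open and shut, and the axes are right-handed (so a half turn about y gives the same grasp; the last joint's range is limited). The gripper opens to 88 mm and grips with 3 to 60 N. Pads are 19 mm wide; open, the fingers measure 130 mm over their backs; the gripper's body (78 mm by 193 mm) begins 47 mm behind the grasp point.
Start: joints at [1.632, 0.359, 0.012, 0, -1.224, -0.288], TCP at [0.152, 0.658, 0.227] pointing down, gripper open.
Joint ranges: [-3.07, 3.07], [-1.43, 2.12], [-1.02, 1.25], [-3.03, 1.67], [-3.05, -0], [-3.03, 3.03]. Speed limits (rad/s): [2.39, 2.39, 3.01, 3.14, 3.14, 3.14].

### API

Orientations are given as a unit quaternion [x, y, z, w].
In Python, from plant import telemetry, vision, job, robot gives the robot as it stands.
- The arm moves only by the tool play_rows, never from a script. Its argument "moves" is a list of rows, each an object with "slide": the shift along the tool's x, y, z in mm, a list of three; "angular": the turn, a rotation vector about the tool's x, y, z in rad, a list of three. A call has 1 to 20 rows; each row shifts and turns the commanded pose from where the row before left it, along the tool's axes as they then stand; what a row does not reach is not made up. A row lasts 1/10 s, in which the tool goes at most 50 mm and 8.59 degrees, less where a joint would pass 70% of its speed; a pose out of reach is approached as far as the arm can. A call is refused whole if a number of a shift passes 50 or a number of a turn 0.15, either way. A call with a gripper value outside its range is refused whole. "fingers" is the gripper's target within -1 to 1 (fully open at 1, half-way at 0, shut at -1), set as the call begins (left out, the last holds). The fingers move at their own pace and stop on an object; "squeeze" is the grip in N (left out, the last holds). Time passes only in rows, so rows that do not move let the fingers close. It gives the time, the measured TCP pose, the force and the opening at its end, in the units of the state.
- telemetry.state(): the state, without advancing time (a new reading comes with each control period).
- vision.grab_frame(name): name is "side" or "top"; returns the picture (400x640x3 uint8, blue, green, red); there is no depth.
- vision.calibration(name): a dict with "fovy" (degrees; the focal length in pixels is half the picture's height over the tangent of half this angle, whatever the lens; pixels are square), "cx", "cy" (the principal point, pixels), "position" and "rotation" of the camera in the world. Camera axes: x right, y up, looking along -z (the intrinsics and any distortion apply to the point x, -y, -z); pixel columns grow to the right and rows downward; lengths in m; the calibration is good to about 2 mm. A picture is of the moment at which its call begins. calibration takes no time and is no camera call.
- job.hand_in(): hands the job in, once; it reports no verdict.
The state is a dict: "t": time; "qpos": joint angles; "dq": joint speeds; "effort": joint torques, N m; "tool_pos": TCP position; "tool_rot": TCP orientation; "wrist_force": force on the tool from outside, world axes, zero at the start; "torque": the same for the moment, N m; "gripper_width": opening from 0.0 (shut) to 1.0 (fully open).
Only numpy, scipy, OpenCV 4.12 (cv2) and the standard library are available. Lean on these libraries where they do the work, as an engineer would, in place of code of your own. Each camera call takes 0.05 s, during which the arm holds its last target. There are 200 camera calls.

## Working session

There is one attempt and no reset: what is moved stays moved. The work goes in short steps, Python scripts to look and compute and a tool call to move; the robot and the scene stay as the last step left them, time stands still between calls to the robot, and variables do not carry over. Pictures are saved under pics/ and viewed, about 8 in all and at most 12, crops included, and the job is handed in when it is done.

Besides the shell and the picture viewer there is one more tool, called after "Emit:" by a JSON object that holds its "op" and its "data", one argument or row to a line. play_rows: Moves the arm, as the interface text tells. Its arguments: {"type":"object","properties":{"moves":{"type":"array"},"fingers":{"type":"number"},"squeeze":{"type":"number"}},"required":["moves"]}

```bash
mkdir -p pics
python3 - <<'E'
from plant import telemetry, vision, job, robot
import cv2
for n in ("top","side"):
    cv2.imwrite(f"pics/{n}0.png",vision.grab_frame(n)); print(vision.calibration(n))
print(telemetry.state()); print(robot.grasp_offset)
E
```

```text
{'fovy': 50.10532284750593, 'cx': 314.09065498891573, 'cy': 204.23419273714805, 'position': array([0.32833824, 0.02376687, 0.8968376 ]), 'rotation': array([-0.08727945,  0.09518371,  0.73520457, -0.66542964])}
{'fovy': 55.503428221242686, 'cx': 313.54088965412103, 'cy': 200.43248284908947, 'position': array([ 0.57129983, -0.74537723,  0.43751004]), 'rotation': array([0.52413481, 0.01219025, 0.04285421, 0.85046906])}
{'t': 0.1, 'qpos': array([ 1.63211651e+00,  3.59327129e-01,  1.11790816e-02, -2.97704087e-04,
       -1.22410095e+00, -2.88131081e-01]), 'dq': array([-0.00016481, -0.00196774,  0.00263889,  0.00119592,  0.00094158,
       -0.00056343]), 'effort': array([-2.84487622e-03, -5.84163272e+01,  2.93754548e+01,  7.01553494e+00,
        1.01743574e-02, -4.61899992e-05]), 'tool_pos': array([0.1516988 , 0.65729924, 0.2257231 ]), 'tool_rot': array([-0.0800454 , -0.70203745,  0.70308341,  0.08006175]), 'wrist_force': array([ 0.48608919, -0.77187122, -0.38344425]), 'torque': array([ 0.01060911, -0.05632389, -0.01833075]), 'gripper_width': 0.9982476630438133}
0.0188
```

View pics/top0.png

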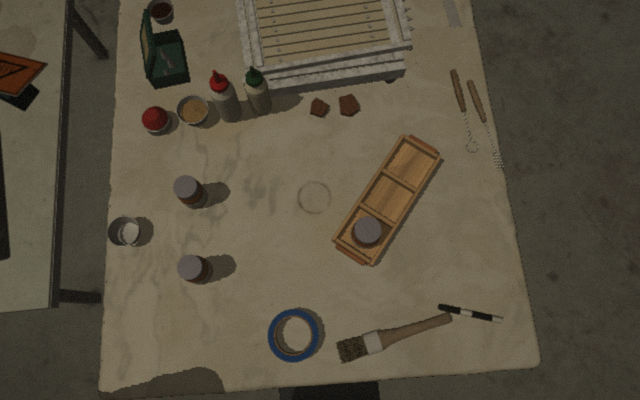

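View pics/side0.png

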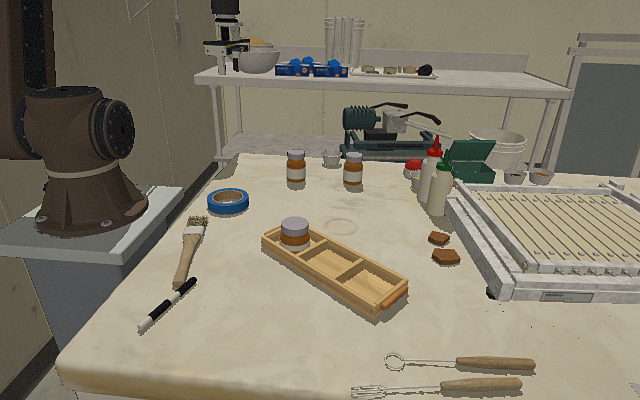

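The top view shows tall-jar lids near (186,187) and (190,268), and the crate from about (333,245) to (440,150). The low jar is at (367,232). I'll enlarge it for accurate points.

```bash
cat > h.py <<'E'
import numpy as np, cv2
from scipy.spatial.transform import Rotation as R
from plant import vision
def cam(n):
    c=vision.calibration(n); return c,R.from_quat(c['rotation']),200/np.tan(np.radians(c['fovy']/2))
def ray(n,uv,z):
    c,r,f=cam(n); d=r.apply([(uv[0]-c['cx'])/f,-(uv[1]-c['cy'])/f,-1]); p=c['position']
    return p+d*(z-p[2])/d[2]
def proj(n,P):
    c,r,f=cam(n); q=r.inv().apply(np.atleast_2d(P)-c['position'])
    return np.c_[c['cx']+f*q[:,0]/-q[:,2], c['cy']-f*q[:,1]/-q[:,2]]
E
python3 - <<'E'
from h import *
for n,u,z in [('A',(186,187),.084),('B',(190,268),.084),('low',(367,232),.06),('c1',(409,134),.026),('c2',(441,157),.026),('c3',(333,241),.026),('c4',(371,264),.026)]:
    print(n,ray('top',u,z).round(4))
im=cv2.imread('pics/top0.png')
cv2.imwrite('pics/crop1.png',cv2.resize(im[120:290,160:460],None,fx=2.6,fy=2.6,interpolation=cv2.INTER_CUBIC))
E
```

```text
A [0.6034 0.2536 0.084 ]
B [0.442  0.2497 0.084 ]
low [ 0.4818 -0.0959  0.06  ]
c1 [ 0.6964 -0.2213  0.026 ]
c2 [ 0.6361 -0.2819  0.026 ]
c3 [ 0.4763 -0.0286  0.026 ]
c4 [ 0.4217 -0.1002  0.026 ]
```

View pics/crop1.png

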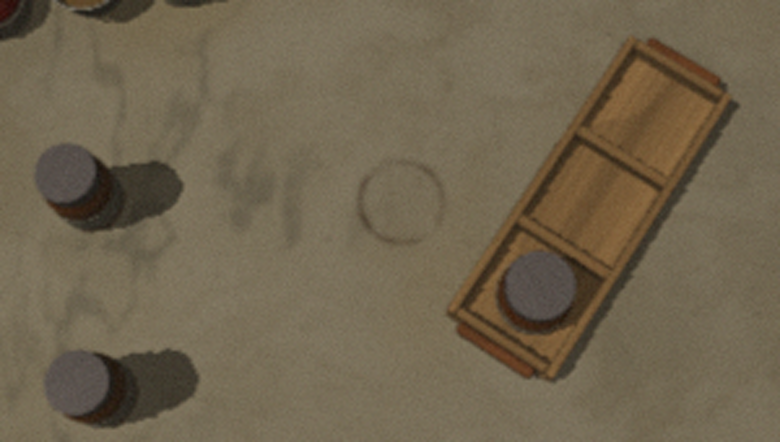

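The lids are at (185.8,186.9) and (190,267.3). The crate's top corners are at crop pixels (632,40), (733,95), (449,312) and (548,378). Next I fit the crate and cross-check with the side camera by projecting the model.

Run:
```python
from h import *
px=np.array([(632,40),(731,95),(449,312),(548,378)])/2.6+[160,120]
W=np.array([ray('top',u,.026) for u in px]); print(W.round(4))
# c1,c3 are +? side: long axis y from far to near (low jar at +y)
L=np.array([[.05,-.152],[-.05,-.152],[.05,.152],[-.05,.152]])
best=None
for s in (1,-1):
    l=L*[s,1]; a=l; b=W[:,:2]-W[:,:2].mean(0)
    U,S,V=np.linalg.svd(b.T@a); Rm=U@V
    if np.linalg.det(Rm)>0: 
        yaw=np.arctan2(Rm[1,0],Rm[0,0]); c=W[:,:2].mean(0); print(s,c,yaw,(a@Rm.T-b).round(4).tolist()); break
M=lambda p:np.r_[Rm@p[:2]+c,p[2]]
cells=[M(np.array([0,y,.008])) for y in(-.092,0,.092)]; print(np.round(cells,4), ray('top',(366.9,230.4),.06).round(4))
A=ray('top',(185.8,186.9),.084);B=ray('top',(190,267.3),.084);print(A,B)
top=cv2.imread('pics/top0.png');side=cv2.imread('pics/side0.png')
def circ(P,r): 
    t=np.linspace(0,2*np.pi,40); return np.c_[P[0]+r*np.cos(t),P[1]+r*np.sin(t),0*t+P[2]]
K=[circ(A,.027),circ(A*[1,1,0],.027),circ(B,.027),circ(B*[1,1,0],.027)]
for y in(-.092,0,.092): K.append(np.array([M(np.array([sx*.042,y+sy*.042,.026])) for sx,sy in((1,1),(1,-1),(-1,-1),(-1,1),(1,1))]))
K.append(np.array([M(np.array([sx*.05,sy*.152,0.026])) for sx,sy in((1,1),(1,-1),(-1,-1),(-1,1),(1,1))]))
out=[]
for n,im,(x0,y0,x1,y1) in(('top',top,(160,120,460,280)),('side',side,(220,130,420,330))):
    s=(x1-x0); k=390*2/s if n=='top' else 2.6
    k=2.5 if n=='top' else 3
    big=cv2.resize(im[y0:y1,x0:x1],None,fx=k,fy=k)
    for P in K: cv2.polylines(big,[np.int32((proj(n,P)-[x0,y0]+.5)*k)],False,(0,255,0),1)
    cv2.imwrite(f'pics/ov_{n}.png',big)
```

```text
[[ 0.6944 -0.2079  0.026 ]
 [ 0.6371 -0.2824  0.026 ]
 [ 0.4784 -0.0282  0.026 ]
 [ 0.419  -0.0993  0.026 ]]
1 [ 0.55721859 -0.15447207] 0.8767432784727498 [[0.0116, -0.0054], [0.005, -0.0077], [-0.0061, 0.0094], [-0.0106, 0.0037]]
[[ 0.6279 -0.2133  0.008 ]
 [ 0.5572 -0.1545  0.008 ]
 [ 0.4865 -0.0956  0.008 ]] [ 0.485  -0.0961  0.06  ]
[0.60364136 0.25394264 0.084     ] [0.44331565 0.24964546 0.084     ]
```

View pics/ov_side.png

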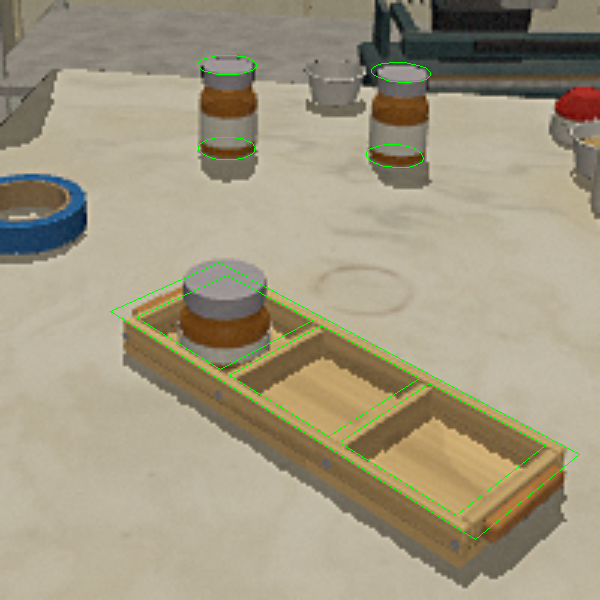

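View pics/ov_top.png

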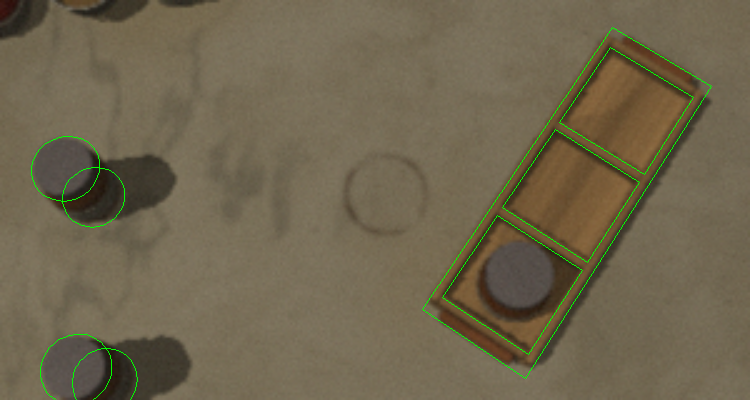

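The overlay disagrees by about 7%: the observed crate looks smaller and things are shifted toward the image centre. That suggests undeclared barrel distortion, so I fit a radial term for each camera jointly with the poses.

```bash
cat > fit.py <<'E'
from h import *
from scipy.optimize import least_squares
top=np.array([(632,40),(731,95),(449,312),(548,378)])/2.6+[160,120]-.3
tl=np.array([(67,174),(78,383)])/2.6+[160,120]-.3
sd=np.array([(562,452),(470,533),(124,318)])/3+[220,130]-.3
sl=np.array([(401,73),(228,65)])/3+[220,130]-.3
L=np.array([[.05,-.152],[-.05,-.152],[.05,.152],[-.05,.152]])
def dist(n,P,k,fish):
    c,r,f=cam(n); q=(proj(n,P)-[c['cx'],c['cy']])/f; r=np.linalg.norm(q,axis=1,keepdims=True)
    g=np.arctan(r)/r*(1+k*np.arctan(r)**2) if fish else 1+k*r**2
    return q*g*f+[c['cx'],c['cy']]
def crate(p,l,z): return np.c_[p[:2]+l@R.from_euler('z',p[2]).as_matrix()[:2,:2].T, np.full(len(l),z)]
def res(p,fish,full=False):
    C=crate(p,L,.026); J=np.array([[p[3],p[4],.084],[p[5],p[6],.084]])
    e=np.r_[dist('top',C,p[7],fish)-top,dist('top',J,p[7],fish)-tl,dist('side',C[[0,1,3]],p[8],fish)-sd,dist('side',J,p[8],fish)-sl]
    return e if full else e.ravel()
if __name__=='__main__':
  for fish in(0,1):
    s=least_squares(res,[.56,-.155,.877,.6,.25,.44,.25,0,0],args=(fish,),x_scale=[.1]*9,loss='soft_l1')
    print(fish,s.cost,s.x.round(4)); print(res(s.x,fish,True).round(1).tolist())
E
python3 fit.py
```

```text
0 11.369295140768685 [ 0.5623 -0.1644  0.856   0.6075  0.2702  0.4382  0.2679 -0.5781 -0.5746]
[[2.9, -3.3], [-0.4, -0.2], [-0.5, -0.7], [0.8, 0.8], [0.3, 0.3], [0.1, -0.7], [1.9, -0.5], [-0.9, -0.4], [-1.4, -0.9], [0.5, -1.6], [-1.2, -1.9]]
1 10.951161510765349 [ 0.5622 -0.1645  0.8562  0.6076  0.2705  0.4382  0.268  -0.3022 -0.2999]
[[2.8, -3.2], [-0.5, -0.2], [-0.4, -0.7], [0.8, 0.7], [0.3, 0.3], [0.1, -0.7], [1.9, -0.5], [-1.0, -0.4], [-1.4, -0.9], [0.5, -1.6], [-1.2, -1.9]]
```

```bash
cat > ov.py <<'E'
from fit import *
def overlay(n,im,p,box,k,name):
    x0,y0,x1,y1=box; big=cv2.resize(im[y0:y1,x0:x1],None,fx=k,fy=k,interpolation=cv2.INTER_CUBIC)
    t=np.linspace(0,2*np.pi,40); K=[]
    for X in(p[3:5],p[5:7]):
        for z in(.084,0): K.append(np.c_[X+.027*np.c_[np.cos(t),np.sin(t)],0*t+z])
    sq=np.array([(1,1),(1,-1),(-1,-1),(-1,1),(1,1)])
    for y in(-.092,0,.092): K.append(crate(p,sq*.042+[0,y],.026))
    K.append(crate(p,sq*[.05,.152],.026))
    for P in K: cv2.polylines(big,[np.int32((dist(n,P,p[7+(n=='side')],0)-[x0,y0]+.5)*k)],False,(0,255,0),1)
    cv2.imwrite(name,big); return big
E
python3 - <<'E'
from ov import *
p=np.array([0.5623,-0.1644,0.856,0.6075,0.2702,0.4382,0.2679,-0.578,-0.575])
a=overlay('top',cv2.imread('pics/top0.png'),p,(320,120,460,280),3.5,'pics/t1.png')
b=overlay('side',cv2.imread('pics/side0.png'),p,(250,140,420,330),2.9,'pics/t2.png')
h=min(len(a),len(b)); o=np.hstack([a[:h,:400],b[:h,:400]]); cv2.imwrite('pics/ov2.png',np.hstack([a[:h],b[:h]])[:, :]); print(a.shape,b.shape)
im=cv2.imread('pics/ov2.png'); cv2.imwrite('pics/ov2.png',cv2.resize(im,None,fx=800/im.shape[1],fy=800/im.shape[1]))
E
```

```text
(560, 490, 3) (551, 493, 3)
```

View pics/ov2.png

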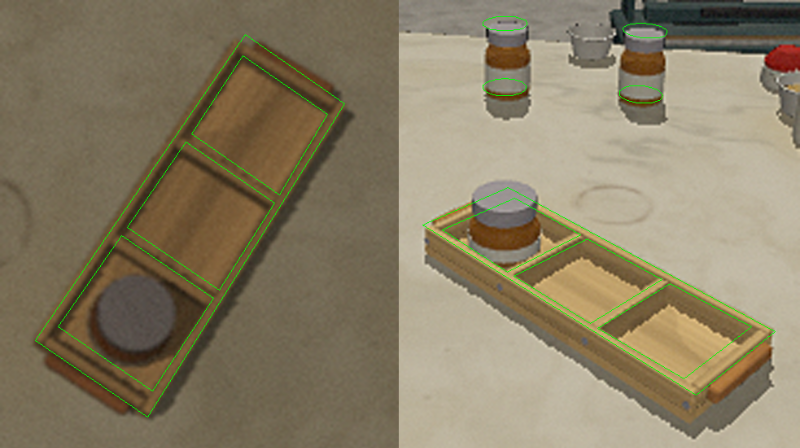

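The distortion model (k≈-0.577 in both cameras) now fits to about 1–2 px, roughly 3 mm. That is enough for 15 mm clearance in the cells and 17 mm at the jaws. Next I work out the moves.

```bash
cat > go.py <<'E'
from h import *
from plant import telemetry
import sys
from fit import crate
p=np.array([0.5623,-0.1644,0.856])
def to(target,yaw=.856):
    s=telemetry.state(); r=R.from_quat(s['tool_rot']); m=r.as_matrix()
    y=np.array([0,0,-1.]); best=None
    for a in(yaw,yaw+np.pi):
        z=np.array([np.cos(a),np.sin(a),0]); g=R.from_matrix(np.c_[np.cross(y,z),y,z]); v=(r.inv()*g).as_rotvec()
        print('turn',v.round(3),'slide after turn mm',(g.inv().apply(np.array(target)-s['tool_pos'])*1e3).round(1))
    print('slide no turn',(r.inv().apply(np.array(target)-s['tool_pos'])*1e3).round(1),'t',s['t'],'q',s['qpos'].round(3),'tcp',s['tool_pos'].round(4),'F',s['wrist_force'].round(1),'w',round(s['gripper_width'],3))
if __name__=='__main__': to([float(a) for a in sys.argv[1:4]],*[float(a) for a in sys.argv[4:5]])
E
python3 go.py .6075 .2702 .15
python3 - <<'E'
from fit import *
p=[0.5623,-0.1644,0.856]
print(crate(p,np.array([[0,-.092],[0,0],[0,.092]]),.008))
c,r,f=cam('top')
def und(uv,z):
    d=(np.array(uv)-[c['cx'],c['cy']])/f; u=d.copy()
    for _ in range(30): u=d/(1-.578*(u@u))
    return ray('top',u*f+[c['cx'],c['cy']],z)
for n,uv in [('bottle1 base',(234,115)),('bottle2 base',(263,108)),('low cup',(125,232)),('bowl',(193,112))]: print(n,und(uv,.02).round(3))
E
```

```text
turn [-1.000e-03 -2.654e+00  2.000e-03] slide after turn mm [598.   75.7   6.4]
turn [-0.001  0.488 -0.001] slide after turn mm [-598.    75.7   -6.4]
slide no turn [-531.2   76.2  274.5] t 0.1 q [ 1.632  0.359  0.011 -0.    -1.224 -0.288] tcp [0.1517 0.6573 0.2257] F [ 0.5 -0.8 -0.4] w 0.998
[[ 0.63178086 -0.22470265  0.008     ]
 [ 0.5623     -0.1644      0.008     ]
 [ 0.49281914 -0.10409735  0.008     ]]
bottle1 base [0.796 0.169 0.02 ]
bottle2 base [0.805 0.099 0.02 ]
low cup [0.535 0.478 0.02 ]
bowl [0.825 0.278 0.02 ]
```

Emit:
{"op": "play_rows", "data": {
  "moves": [
    {"slide":[0,0,0],"angular":[0,0.122,0]},
    {"slide":[0,0,0],"angular":[0,0.122,0]},
    {"slide":[0,0,0],"angular":[0,0.122,0]},
    {"slide":[0,0,0],"angular":[0,0.122,0]},
    {"slide":[-20,0,0],"angular":[0,0,0]},
    {"slide":[-38,0,0],"angular":[0,0,0]},
    {"slide":[-38,0,0],"angular":[0,0,0]},
    {"slide":[-38,0,0],"angular":[0,0,0]},
    {"slide":[-38,0,0],"angular":[0,0,0]},
    {"slide":[-38,0,0],"angular":[0,0,0]},
    {"slide":[-38,0,0],"angular":[0,0,0]},
    {"slide":[-38,0,0],"angular":[0,0,0]},
    {"slide":[-38,0,0],"angular":[0,0,0]},
    {"slide":[-38,0,0],"angular":[0,0,0]},
    {"slide":[-38,0,0],"angular":[0,0,0]},
    {"slide":[-38,0,0],"angular":[0,0,0]},
    {"slide":[-38,0,0],"angular":[0,0,0]},
    {"slide":[-38,0,0],"angular":[0,0,0]},
    {"slide":[-38,0,0],"angular":[0,0,0]},
    {"slide":[-38,0,0],"angular":[0,0,0]}
  ],
  "fingers": 1,
  "squeeze": 20
}}

```text
t: 2.1
tool_pos: [0.5982, 0.269, 0.2264]
tool_rot: [-0.247, -0.662, 0.663, 0.247]
wrist_force: [-0.7, 1.9, 0.2]
gripper_width: 0.999
```

```bash
python3 go.py .6075 .2702 .12
```

```text
turn [ 0.00e+00 -3.14e+00  1.00e-03] slide after turn mm [  6.2 106.4   7. ]
turn [-0.     0.002  0.   ] slide after turn mm [ -6.2 106.4  -7. ]
slide no turn [ -6.2 106.4  -7. ] t 2.1 q [ 0.719  0.328 -0.033 -0.    -1.21   0.138] tcp [0.5982 0.269  0.2264] F [-0.7  1.9  0.2] w 0.999
```

Emit:
{"op": "play_rows", "data": {
  "moves": [
    {"slide":[-3,25,-3],"angular":[0,0,0]},
    {"slide":[-2,30,-2],"angular":[0,0,0]},
    {"slide":[-1,30,-2],"angular":[0,0,0]},
    {"slide":[0,21,0],"angular":[0,0,0]},
    {"slide":[0,0,0],"angular":[0,0,0]},
    {"slide":[0,0,0],"angular":[0,0,0]}
  ]
}}

```text
t: 2.7
tool_pos: [0.6066, 0.2718, 0.1208]
tool_rot: [-0.247, -0.662, 0.663, 0.247]
wrist_force: [0.1, 0.2, 0.4]
gripper_width: 1.0
```

```bash
python3 go.py .6075 .2702 .12
python3 - <<'E'
from fit import *
from plant import telemetry
s=telemetry.state(); T=s['tool_pos']; z=R.from_quat(s['tool_rot']).apply([0,0,1])
o=[]
for n,(x0,y0,x1,y1) in(('top',(150,130,270,250)),('side',(290,60,410,180))):
    im=vision.grab_frame(n); k=3.3; big=cv2.resize(im[y0:y1,x0:x1],None,fx=k,fy=k,interpolation=cv2.INTER_CUBIC)
    t=np.linspace(0,2*np.pi,40); J=np.array([.6075,.2702])
    for P in(np.c_[J+.027*np.c_[np.cos(t),np.sin(t)],0*t+.084],np.array([T-z*.044,T+z*.044])): cv2.polylines(big,[np.int32((dist(n,P,-.577,0)-[x0,y0]+.5)*k)],False,(0,255,0),1)
    o.append(big)
cv2.imwrite('pics/a1.png',np.hstack(o))
E
```

```text
turn [-0.000e+00 -3.141e+00  1.000e-03] slide after turn mm [ 1.7  0.8 -0.6]
turn [-0.001  0.001 -0.   ] slide after turn mm [-1.7  0.8  0.6]
slide no turn [-1.7  0.8  0.6] t 2.7 q [ 0.714  0.421 -0.147  0.    -1.004  0.142] tcp [0.6066 0.2718 0.1208] F [0.1 0.2 0.4] w 1.0
```

View pics/a1.png

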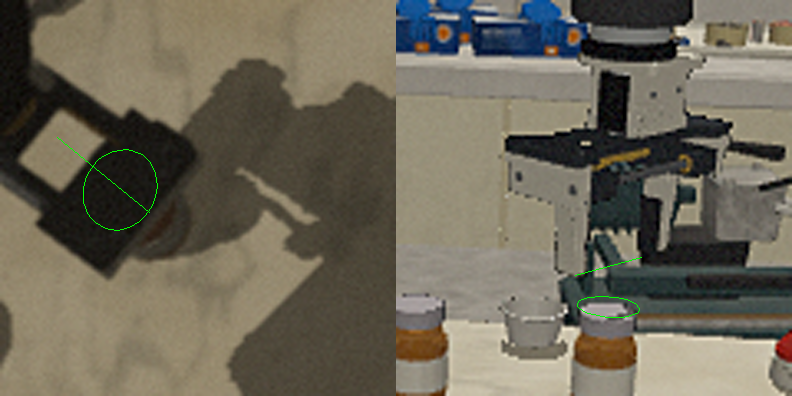

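The gripper straddles the jar. In the side view the jar sits about 4 mm further to −x than the jaw centre, well within clearance, so I shift 3 mm, descend to TCP z≈0.031 and grip.

Emit:
{"op": "play_rows", "data": {
  "moves": [
    {"slide":[0,20,3],"angular":[0,0,0]},
    {"slide":[0,20,0],"angular":[0,0,0]},
    {"slide":[0,20,0],"angular":[0,0,0]},
    {"slide":[0,15,0],"angular":[0,0,0]},
    {"slide":[0,10,0],"angular":[0,0,0]},
    {"slide":[0,4,0],"angular":[0,0,0]},
    {"slide":[0,0,0],"angular":[0,0,0]},
    {"slide":[0,0,0],"angular":[0,0,0]}
  ]
}}

```text
t: 3.6
tool_pos: [0.605, 0.2704, 0.0324]
tool_rot: [0.248, 0.663, -0.662, -0.247]
wrist_force: [0.2, 0.2, -0.4]
gripper_width: 0.999
```

Emit:
{"op": "play_rows", "data": {
  "moves": [
    {"slide":[0,0,0],"angular":[0,0,0]},
    {"slide":[0,0,0],"angular":[0,0,0]},
    {"slide":[0,0,0],"angular":[0,0,0]},
    {"slide":[0,0,0],"angular":[0,0,0]},
    {"slide":[0,0,0],"angular":[0,0,0]},
    {"slide":[0,0,0],"angular":[0,0,0]},
    {"slide":[0,0,0],"angular":[0,0,0]},
    {"slide":[0,0,0],"angular":[0,0,0]},
    {"slide":[0,0,0],"angular":[0,0,0]},
    {"slide":[0,0,0],"angular":[0,0,0]}
  ],
  "fingers": -1,
  "squeeze": 20
}}

```text
t: 4.6
tool_pos: [0.6045, 0.2699, 0.0316]
tool_rot: [-0.247, -0.662, 0.662, 0.247]
wrist_force: [-2.8, -4.4, 4.5]
gripper_width: 0.607
```

Emit:
{"op": "play_rows", "data": {
  "moves": [
    {"slide":[0,-5,0],"angular":[0,0,0]},
    {"slide":[0,-15,0],"angular":[0,0,0]},
    {"slide":[0,-25,0],"angular":[0,0,0]},
    {"slide":[0,-30,0],"angular":[0,0,0]},
    {"slide":[0,-30,0],"angular":[0,0,0]},
    {"slide":[0,-15,0],"angular":[0,0,0]},
    {"slide":[0,0,0],"angular":[0,0,0]}
  ]
}}

```text
t: 5.3
tool_pos: [0.6064, 0.2717, 0.1558]
tool_rot: [0.249, 0.665, -0.66, -0.246]
wrist_force: [-0.2, 0.5, -2.2]
gripper_width: 0.603
```

```bash
python3 go.py .6318 -.2247 .1516
```

```text
turn [-2.000e-03 -3.141e+00 -1.100e-02] slide after turn mm [ 344.5    4.2 -358.2]
turn [ 0.007  0.001 -0.002] slide after turn mm [-344.5    4.2  358.2]
slide no turn [-344.3    2.1  358.5] t 5.3 q [ 7.140e-01  3.860e-01 -1.140e-01  1.000e-03 -1.063e+00  1.420e-01] tcp [0.6064 0.2717 0.1558] F [-0.2  0.5 -2.2] w 0.603
```

Emit:
{"op": "play_rows", "data": {
  "moves": [
    {"slide":[-10,0,11],"angular":[0,0,0]},
    {"slide":[-20,0,21],"angular":[0,0,0]},
    {"slide":[-20,0,21],"angular":[0,0,0]},
    {"slide":[-20,0,21],"angular":[0,0,0]},
    {"slide":[-20,0,21],"angular":[0,0,0]},
    {"slide":[-20,0,21],"angular":[0,0,0]},
    {"slide":[-20,0,21],"angular":[0,0,0]},
    {"slide":[-20,0,21],"angular":[0,0,0]},
    {"slide":[-20,0,21],"angular":[0,0,0]},
    {"slide":[-20,0,21],"angular":[0,0,0]},
    {"slide":[-20,0,21],"angular":[0,0,0]},
    {"slide":[-20,0,21],"angular":[0,0,0]},
    {"slide":[-20,0,21],"angular":[0,0,0]},
    {"slide":[-20,0,21],"angular":[0,0,0]},
    {"slide":[-20,0,21],"angular":[0,0,0]},
    {"slide":[-20,0,21],"angular":[0,0,0]},
    {"slide":[-20,0,21],"angular":[0,0,0]},
    {"slide":[-12,0,12],"angular":[0,0,0]},
    {"slide":[-3,0,0],"angular":[0,0,0]}
  ]
}}

```text
t: 7.2
tool_pos: [0.6287, -0.2293, 0.1502]
tool_rot: [-0.248, -0.662, 0.662, 0.249]
wrist_force: [-0.1, 1.0, -2.1]
gripper_width: 0.604
```

Emit:
{"op": "play_rows", "data": {
  "moves": [
    {"slide":[0,0,0],"angular":[0,0,0]},
    {"slide":[0,0,0],"angular":[0,0,0]},
    {"slide":[0,0,0],"angular":[0,0,0]}
  ]
}}

```text
t: 7.5
tool_pos: [0.6298, -0.2262, 0.1515]
tool_rot: [0.247, 0.663, -0.663, -0.247]
wrist_force: [-0.2, 0.2, -2.5]
gripper_width: 0.603
```

```bash
python3 go.py .6318 -.2247 .080
```

```text
turn [ 0.    -3.141 -0.   ] slide after turn mm [ 0.5 71.5  2.5]
turn [0.    0.001 0.   ] slide after turn mm [-0.5 71.5 -2.5]
slide no turn [-0.6 71.5 -2.5] t 7.5 q [-0.054  0.401 -0.101 -0.    -1.069  0.911] tcp [ 0.6298 -0.2262  0.1515] F [-0.2  0.2 -2.5] w 0.603
```

Emit:
{"op": "play_rows", "data": {
  "moves": [
    {"slide":[0,15,-1],"angular":[0,0,0]},
    {"slide":[0,25,-1],"angular":[0,0,0]},
    {"slide":[0,22,0],"angular":[0,0,0]},
    {"slide":[0,10,0],"angular":[0,0,0]},
    {"slide":[0,0,0],"angular":[0,0,0]},
    {"slide":[0,0,0],"angular":[0,0,0]}
  ]
}}

```text
t: 8.1
tool_pos: [0.6315, -0.2256, 0.0799]
tool_rot: [-0.247, -0.662, 0.663, 0.247]
wrist_force: [-0.4, -0.2, -1.9]
gripper_width: 0.602
```

```bash
python3 go.py .6318 -.2247 .0396
python3 - <<'E'
import sys
from ov import *
x0,y0,x1,y1=280,160,420,290
im=vision.grab_frame('side'); p=np.array([0.5623,-0.1644,0.856])
k=5; big=cv2.resize(im[y0:y1,x0:x1],None,fx=k,fy=k,interpolation=cv2.INTER_CUBIC)
cv2.imwrite('pics/s3.png',big[:600,:800])
E
```

```text
turn [-1.000e-03 -3.141e+00  0.000e+00] slide after turn mm [-0.4 40.3  0.9]
turn [-0.     0.001 -0.001] slide after turn mm [ 0.4 40.3 -0.9]
slide no turn [ 0.4 40.3 -0.9] t 8.1 q [-0.053  0.468 -0.175  0.    -0.928  0.909] tcp [ 0.6315 -0.2256  0.0799] F [-0.4 -0.2 -1.9] w 0.602
```

View pics/s3.png

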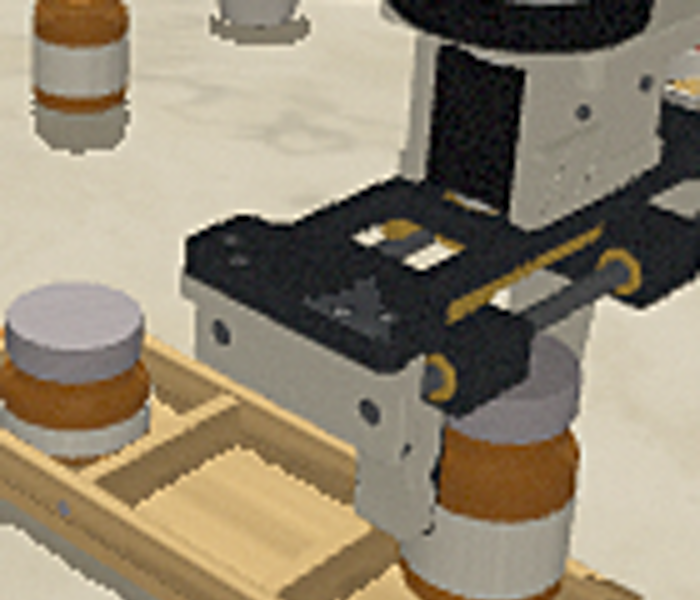

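Run:
```python
from ov import *
p=[0.5623,-0.1644,0.856]
f=lambda P:((dist('side',np.array(P),-.577,0)-[280,160]+.5)*5).round(0)
t=np.linspace(0,2*np.pi,60); ci=lambda z:np.c_[.6315+.027*np.cos(t),-.2256+.027*np.sin(t),0*t+z]
for z in(.048,.07,.09): q=f(ci(z)); print(z,q.min(0),q.max(0))
print('divider ridge',f(crate(p,np.array([[-.042,-.042],[.042,-.042],[-.042,-.05],[-.042,.042],[.042,.042],[-.042,.05],[.042,.05]]),.026)).tolist())
```

```text
0.048 [369. 505.] [521. 597.]
0.07 [374. 454.] [530. 546.]
0.09 [380. 407.] [538. 497.]
divider ridge [[256.0, 586.0], [408.0, 492.0], [272.0, 596.0], [94.0, 486.0], [249.0, 405.0], [80.0, 477.0], [235.0, 397.0]]
```

Run:
```python
from ov import *
from plant import telemetry
s=telemetry.state(); T=s['tool_pos']; r=R.from_quat(s['tool_rot'])
f=lambda P:((dist('side',np.array(P),-.577,0)-[280,160]+.5)*5)
for sg in(1,-1):
    q=f([T+r.apply([a*.0095,0,sg*b]) for a in(-1,1) for b in(.027,.048)]); print(sg,q.round(0).tolist())
im=vision.grab_frame('top'); x0,y0,x1,y1=340,110,460,230
big=cv2.resize(im[y0:y1,x0:x1],None,fx=5,fy=5,interpolation=cv2.INTER_CUBIC)
t=np.linspace(0,2*np.pi,60)
for off in(0,-.0145):
    c=T+r.apply([off,0,0]); P=np.c_[c[0]+.027*np.cos(t),c[1]+.027*np.sin(t),0*t+.132]
    cv2.polylines(big,[np.int32((dist('top',P,-.577,0)-[x0,y0]+.5)*5)],False,(0,255,0) if off==0 else (0,0,255),1)
cv2.imwrite('pics/t3.png',big)
```

```text
1 [[429.0, 518.0], [387.0, 545.0], [385.0, 495.0], [343.0, 521.0]]
-1 [[527.0, 453.0], [561.0, 429.0], [484.0, 432.0], [520.0, 409.0]]
```

View pics/t3.png

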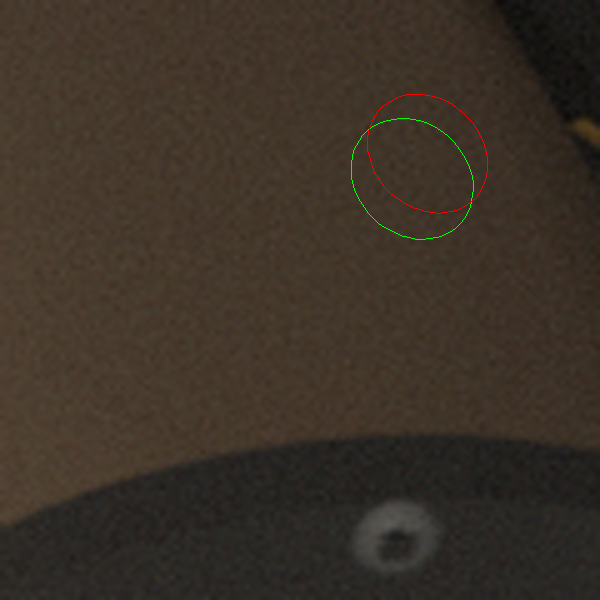

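The side view shows the jar sits off-centre in the pads by about 11 mm toward −tool x (it's held at the pad edge), and the image frame is biased by 2 px. The top view is blocked by the arm. I shift +12 mm along tool x and +3 mm along tool z, lower until just above the rim, and look again.

Emit:
{"op": "play_rows", "data": {
  "moves": [
    {"slide":[4,0,1],"angular":[0,0,0]},
    {"slide":[5,0,1],"angular":[0,0,0]},
    {"slide":[3,6,1],"angular":[0,0,0]},
    {"slide":[0,8,0],"angular":[0,0,0]},
    {"slide":[0,2,0],"angular":[0,0,0]},
    {"slide":[0,0,0],"angular":[0,0,0]},
    {"slide":[0,0,0],"angular":[0,0,0]}
  ]
}}

```text
t: 8.9
tool_pos: [0.6202, -0.2202, 0.0634]
tool_rot: [-0.247, -0.662, 0.663, 0.247]
wrist_force: [0.3, -0.8, -2.1]
gripper_width: 0.604
```

```bash
python3 go.py .6318 -.2247 .0396
python3 - <<'E'
from ov import *
x0,y0,x1,y1=260,180,420,300
im=vision.grab_frame('side'); cv2.imwrite('pics/s4raw.png',im)
k=5; big=cv2.resize(im[y0:y1,x0:x1],None,fx=k,fy=k,interpolation=cv2.INTER_CUBIC)
p=np.array([0.5623,-0.1644,0.856]); sq=np.array([(1,1),(1,-1),(-1,-1),(-1,1),(1,1)])
for P in(crate(p,sq*.042+[0,-.092],.026),): cv2.polylines(big,[np.int32((dist('side',P,-.577,0)-[x0,y0]+.5)*k)],False,(0,255,0),1)
cv2.imwrite('pics/s4.png',big)
E
```

```text
turn [ 0.    -3.142  0.   ] slide after turn mm [11.7 23.8  4.2]
turn [-0.  0.  0.] slide after turn mm [-11.7  23.8  -4.2]
slide no turn [-11.7  23.8  -4.2] t 8.9 q [-0.045  0.468 -0.22   0.    -0.883  0.901] tcp [ 0.6202 -0.2202  0.0634] F [ 0.3 -0.8 -2.1] w 0.604
```

View pics/s4.png

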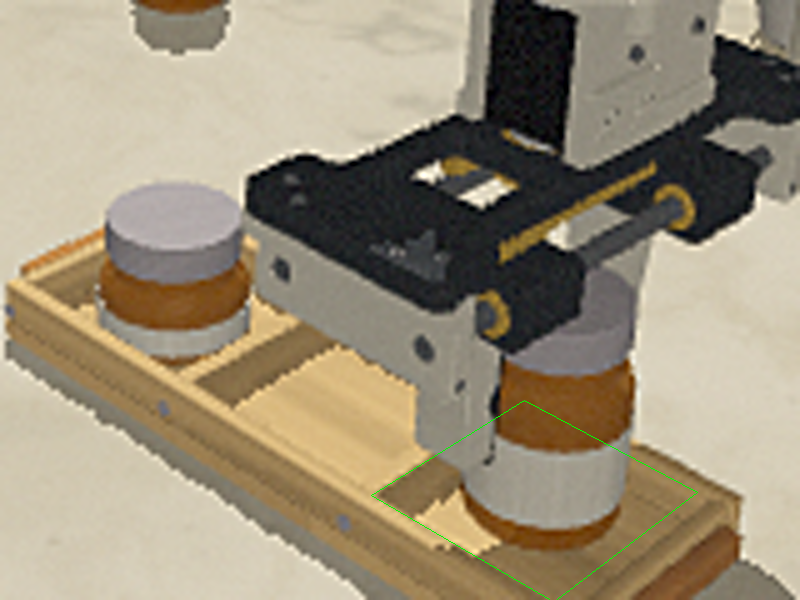

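Seen from the side, the jar base centre at about (543,502) is roughly 7 mm towards the crate's far end and 5 mm towards its front, compared with the cell centre at about (538,485). I correct that, then lower.

Emit:
{"op": "play_rows", "data": {
  "moves": [
    {"slide":[4,0,-2],"angular":[0,0,0]},
    {"slide":[3,0,-3],"angular":[0,0,0]},
    {"slide":[0,4,0],"angular":[0,0,0]},
    {"slide":[0,6,0],"angular":[0,0,0]},
    {"slide":[0,6,0],"angular":[0,0,0]},
    {"slide":[0,3,0],"angular":[0,0,0]},
    {"slide":[0,2,0],"angular":[0,0,0]},
    {"slide":[0,0,0],"angular":[0,0,0]},
    {"slide":[0,0,0],"angular":[0,0,0]}
  ]
}}

```text
t: 9.85
tool_pos: [0.6181, -0.2118, 0.0426]
tool_rot: [-0.247, -0.662, 0.662, 0.247]
wrist_force: [-0.4, -0.3, -2.0]
gripper_width: 0.607
```

```bash
python3 go.py .6318 -.2247 .0396
```

```text
turn [ 0.     3.142 -0.   ] slide after turn mm [18.7  3.  -0.8]
turn [-0. -0. -0.] slide after turn mm [-18.7   3.    0.8]
slide no turn [-18.7   3.    0.8] t 9.85 q [-0.032  0.485 -0.249  0.    -0.837  0.888] tcp [ 0.6181 -0.2118  0.0426] F [-0.4 -0.3 -2. ] w 0.607
```

Emit:
{"op": "play_rows", "data": {
  "moves": [
    {"slide":[0,1,0],"angular":[0,0,0]},
    {"slide":[0,1,0],"angular":[0,0,0]},
    {"slide":[0,0,0],"angular":[0,0,0]},
    {"slide":[0,0,0],"angular":[0,0,0]}
  ]
}}

```text
t: 10.25
tool_pos: [0.618, -0.2117, 0.0406]
tool_rot: [0.247, 0.662, -0.662, -0.247]
wrist_force: [-0.1, 0.0, -2.7]
gripper_width: 0.603
```

Emit:
{"op": "play_rows", "data": {
  "moves": [
    {"slide":[0,1,0],"angular":[0,0,0]},
    {"slide":[0,0,0],"angular":[0,0,0]},
    {"slide":[0,0,0],"angular":[0,0,0]}
  ]
}}

```text
t: 10.55
tool_pos: [0.6182, -0.2117, 0.0397]
tool_rot: [0.247, 0.662, -0.662, -0.247]
wrist_force: [0.7, 0.4, -1.6]
gripper_width: 0.602
```

Emit:
{"op": "play_rows", "data": {
  "moves": [
    {"slide":[0,0.7,0],"angular":[0,0,0]},
    {"slide":[0,0,0],"angular":[0,0,0]},
    {"slide":[0,0,0],"angular":[0,0,0]}
  ]
}}

```text
t: 10.85
tool_pos: [0.6182, -0.2117, 0.0396]
tool_rot: [-0.247, -0.662, 0.662, 0.247]
wrist_force: [-2.7, 1.4, 5.5]
gripper_width: 0.6
```

Emit:
{"op": "play_rows", "data": {
  "moves": [
    {"slide":[0,0.7,0],"angular":[0,0,0]},
    {"slide":[0,0,0],"angular":[0,0,0]},
    {"slide":[0,0,0],"angular":[0,0,0]}
  ]
}}

```text
t: 11.15
tool_pos: [0.6183, -0.2118, 0.0395]
tool_rot: [-0.248, -0.662, 0.663, 0.247]
wrist_force: [-3.4, 3.1, 10.3]
gripper_width: 0.602
```

It's on the floor: z has stopped at 0.0395 and the force is +10 N. Release and rise.

Emit:
{"op": "play_rows", "data": {
  "moves": [
    {"slide":[0,-0.5,0],"angular":[0,0,0]},
    {"slide":[0,0,0],"angular":[0,0,0]},
    {"slide":[0,0,0],"angular":[0,0,0]},
    {"slide":[0,0,0],"angular":[0,0,0]},
    {"slide":[0,0,0],"angular":[0,0,0]},
    {"slide":[0,0,0],"angular":[0,0,0]},
    {"slide":[0,0,0],"angular":[0,0,0]},
    {"slide":[0,0,0],"angular":[0,0,0]}
  ],
  "fingers": 1
}}

```text
t: 11.95
tool_pos: [0.618, -0.2117, 0.0386]
tool_rot: [-0.247, -0.662, 0.662, 0.247]
wrist_force: [0.2, -0.3, -0.2]
gripper_width: 0.998
```

Emit:
{"op": "play_rows", "data": {
  "moves": [
    {"slide":[0,-10,0],"angular":[0,0,0]},
    {"slide":[0,-25,0],"angular":[0,0,0]},
    {"slide":[0,-30,0],"angular":[0,0,0]},
    {"slide":[0,-30,0],"angular":[0,0,0]},
    {"slide":[0,-30,0],"angular":[0,0,0]},
    {"slide":[0,-15,0],"angular":[0,0,0]},
    {"slide":[0,0,0],"angular":[0,0,0]}
  ]
}}

```text
t: 12.65
tool_pos: [0.6196, -0.2121, 0.1827]
tool_rot: [0.249, 0.663, -0.662, -0.245]
wrist_force: [-0.6, 0.7, 0.7]
gripper_width: 1.0
```

```bash
python3 go.py .441 .262 .1796
```

```text
turn [-0.008 -3.141 -0.005] slide after turn mm [-445.6    3.1  241. ]
turn [ 0.003  0.    -0.005] slide after turn mm [ 445.6    3.1 -241. ]
slide no turn [ 445.5    1.6 -241.1] t 12.65 q [-3.200e-02  3.510e-01 -1.020e-01  1.000e-03 -1.112e+00  8.880e-01] tcp [ 0.6196 -0.2121  0.1827] F [-0.6  0.7  0.7] w 1.0
```

Emit:
{"op": "play_rows", "data": {
  "moves": [
    {"slide":[14,0,-8],"angular":[0,0,0]},
    {"slide":[26,0,-14],"angular":[0,0,0]},
    {"slide":[26,0,-14],"angular":[0,0,0]},
    {"slide":[26,0,-14],"angular":[0,0,0]},
    {"slide":[26,0,-14],"angular":[0,0,0]},
    {"slide":[26,0,-14],"angular":[0,0,0]},
    {"slide":[26,0,-14],"angular":[0,0,0]},
    {"slide":[26,0,-14],"angular":[0,0,0]},
    {"slide":[26,0,-14],"angular":[0,0,0]},
    {"slide":[26,0,-14],"angular":[0,0,0]},
    {"slide":[26,0,-14],"angular":[0,0,0]},
    {"slide":[26,0,-14],"angular":[0,0,0]},
    {"slide":[26,0,-14],"angular":[0,0,0]},
    {"slide":[26,0,-14],"angular":[0,0,0]},
    {"slide":[26,0,-14],"angular":[0,0,0]},
    {"slide":[26,0,-14],"angular":[0,0,0]},
    {"slide":[26,0,-14],"angular":[0,0,0]},
    {"slide":[14,0,-8],"angular":[0,0,0]},
    {"slide":[0,0,0],"angular":[0,0,0]},
    {"slide":[0,0,0],"angular":[0,0,0]}
  ]
}}

```text
t: 14.65
tool_pos: [0.4394, 0.2603, 0.1781]
tool_rot: [-0.247, -0.662, 0.663, 0.247]
wrist_force: [0.4, -0.4, -0.3]
gripper_width: 0.999
```

```bash
python3 go.py .440 .260 .110 1.5708
```

```text
turn [-1.000e-03  2.428e+00 -2.000e-03] slide after turn mm [ 0.6 68.1 -0.3]
turn [-0.001 -0.714  0.001] slide after turn mm [-0.6 68.1  0.3]
slide no turn [-0.6 68.1 -0.3] t 14.65 q [ 0.92   0.128 -0.414 -0.    -1.03  -0.063] tcp [0.4394 0.2603 0.1781] F [ 0.4 -0.4 -0.3] w 0.999
```

Emit:
{"op": "play_rows", "data": {
  "moves": [
    {"slide":[0,0,0],"angular":[0,-0.143,0]},
    {"slide":[0,0,0],"angular":[0,-0.143,0]},
    {"slide":[0,0,0],"angular":[0,-0.143,0]},
    {"slide":[0,0,0],"angular":[0,-0.143,0]},
    {"slide":[0,10,0],"angular":[0,-0.142,0]},
    {"slide":[0,28,0],"angular":[0,0,0]},
    {"slide":[0,25,0],"angular":[0,0,0]},
    {"slide":[0,6,0],"angular":[0,0,0]},
    {"slide":[0,0,0],"angular":[0,0,0]},
    {"slide":[0,0,0],"angular":[0,0,0]}
  ]
}}

```text
t: 15.65
tool_pos: [0.4407, 0.2606, 0.1106]
tool_rot: [0.001, 0.707, -0.707, -0.0]
wrist_force: [-0.2, -0.4, 0.5]
gripper_width: 1.0
```

```bash
python3 go.py .440 .260 .032 1.5708
python3 - <<'E'
from ov import *
from plant import telemetry
s=telemetry.state();T=s['tool_pos'];r=R.from_quat(s['tool_rot'])
o=[]
for n,(x0,y0,x1,y1),k in(('side',(250,110,350,210),5),('top',(140,220,240,320),3)):
    im=vision.grab_frame(n); big=cv2.resize(im[y0:y1,x0:x1],None,fx=k,fy=k,interpolation=cv2.INTER_CUBIC)
    for sg in(1,-1):
        P=[T+r.apply([a*.0095,0,sg*b]) for a,b in((-1,.044),(1,.044),(1,.065),(-1,.065),(-1,.044))]
        cv2.polylines(big,[np.int32((dist(n,np.array(P),-.577,0)-[x0,y0]+.5)*k)],False,(0,255,0),1)
    o.append(np.pad(big,((0,500-len(big)),(0,0),(0,0))))
cv2.imwrite('pics/b1.png',np.hstack(o))
E
```

```text
turn [1.00e-03 3.14e+00 1.00e-03] slide after turn mm [-0.7 78.6 -0.6]
turn [ 0.001 -0.001 -0.001] slide after turn mm [ 0.7 78.6  0.6]
slide no turn [ 0.8 78.6  0.6] t 15.65 q [ 0.918  0.202 -0.501  0.001 -0.867  0.651] tcp [0.4407 0.2606 0.1106] F [-0.2 -0.4  0.5] w 1.0
```

View pics/b1.png

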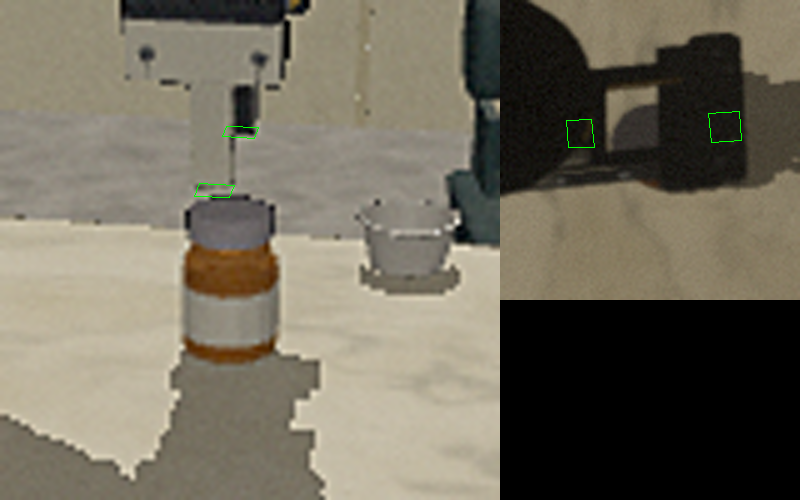

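From the side, jar B is about 2.5 mm to +x of the finger centre. In y it's uncertain by ±5 mm, but the jaws now open along y with 17 mm to spare. I correct and descend.

Emit:
{"op": "play_rows", "data": {
  "moves": [
    {"slide":[-2.5,10,-3.5],"angular":[0,0,0]},
    {"slide":[0,15,0],"angular":[0,0,0]},
    {"slide":[0,15,0],"angular":[0,0,0]},
    {"slide":[0,0,0],"angular":[0,0,0]},
    {"slide":[0,0,0],"angular":[0,0,0]}
  ]
}}

```text
t: 16.25
tool_pos: [0.4427, 0.2642, 0.0697]
tool_rot: [-0.0, -0.707, 0.707, 0.0]
wrist_force: [0.9, 0.4, 0.6]
gripper_width: 1.0
```

Emit:
{"op": "play_rows", "data": {
  "moves": [
    {"slide":[0,15,0],"angular":[0,0,0]},
    {"slide":[0,15,0],"angular":[0,0,0]},
    {"slide":[0,9,0],"angular":[0,0,0]},
    {"slide":[0,0,0],"angular":[0,0,0]},
    {"slide":[0,0,0],"angular":[0,0,0]}
  ]
}}

```text
t: 16.75
tool_pos: [0.4429, 0.2644, 0.0312]
tool_rot: [0.0, 0.707, -0.707, -0.0]
wrist_force: [-0.7, 0.4, -0.0]
gripper_width: 0.998
```

Emit:
{"op": "play_rows", "data": {
  "moves": [
    {"slide":[0,0,0],"angular":[0,0,0]},
    {"slide":[0,0,0],"angular":[0,0,0]}
  ],
  "fingers": -1,
  "squeeze": 20
}}

```text
t: 16.95
tool_pos: [0.4428, 0.2642, 0.0313]
tool_rot: [0.0, 0.707, -0.707, -0.0]
wrist_force: [-0.3, -2.4, 1.6]
gripper_width: 0.872
```

Emit:
{"op": "play_rows", "data": {
  "moves": [
    {"slide":[0,0,0],"angular":[0,0,0]},
    {"slide":[0,0,0],"angular":[0,0,0]},
    {"slide":[0,0,0],"angular":[0,0,0]},
    {"slide":[0,0,0],"angular":[0,0,0]},
    {"slide":[0,0,0],"angular":[0,0,0]},
    {"slide":[0,0,0],"angular":[0,0,0]},
    {"slide":[0,0,0],"angular":[0,0,0]},
    {"slide":[0,0,0],"angular":[0,0,0]}
  ]
}}

```text
t: 17.75
tool_pos: [0.4425, 0.2638, 0.0308]
tool_rot: [-0.0, -0.707, 0.707, 0.0]
wrist_force: [-0.3, -4.0, 5.4]
gripper_width: 0.607
```

Grasped, with a width of 0.607 (about 54 mm). I lift, turn the jaws back to the crate's x direction and travel to the middle cell. Placing jar A corrected that cell's position to about (0.5575, -0.159).

Emit:
{"op": "play_rows", "data": {
  "moves": [
    {"slide":[0,-5,0],"angular":[0,0,0]},
    {"slide":[0,-15,0],"angular":[0,0,0]},
    {"slide":[0,-30,0],"angular":[0,0,0]},
    {"slide":[0,-30,0],"angular":[0,0,0]},
    {"slide":[0,-30,0],"angular":[0,0,0]},
    {"slide":[0,-20,0],"angular":[0,0,0]},
    {"slide":[0,0,0],"angular":[0,0.119,0]},
    {"slide":[0,0,0],"angular":[0,0.119,0]},
    {"slide":[0,0,0],"angular":[0,0.119,0]},
    {"slide":[0,0,0],"angular":[0,0.119,0]},
    {"slide":[0,0,0],"angular":[0,0.119,0]},
    {"slide":[0,0,0],"angular":[0,0.119,0]},
    {"slide":[0,0,0],"angular":[0,0,0]},
    {"slide":[0,0,0],"angular":[0,0,0]}
  ]
}}

```text
t: 19.15
tool_pos: [0.4425, 0.2643, 0.1607]
tool_rot: [0.246, 0.663, -0.663, -0.246]
wrist_force: [0.9, -0.3, -1.5]
gripper_width: 0.607
```

```bash
python3 go.py .5575 -.159 .16
```

```text
turn [ 0.000e+00 -3.138e+00 -1.000e-03] slide after turn mm [ 364.3    0.7 -244.3]
turn [0.    0.003 0.   ] slide after turn mm [-364.3    0.7  244.3]
slide no turn [-363.5    0.5  245.6] t 19.15 q [ 0.92   0.152 -0.43  -0.    -0.989 -0.06 ] tcp [0.4425 0.2643 0.1607] F [ 0.9 -0.3 -1.5] w 0.607
```

Emit:
{"op": "play_rows", "data": {
  "moves": [
    {"slide":[-12,0,8],"angular":[0,0,0]},
    {"slide":[-24,0,16.2],"angular":[0,0,0]},
    {"slide":[-24,0,16.2],"angular":[0,0,0]},
    {"slide":[-24,0,16.2],"angular":[0,0,0]},
    {"slide":[-24,0,16.2],"angular":[0,0,0]},
    {"slide":[-24,0,16.2],"angular":[0,0,0]},
    {"slide":[-24,0,16.2],"angular":[0,0,0]},
    {"slide":[-24,0,16.2],"angular":[0,0,0]},
    {"slide":[-24,0,16.2],"angular":[0,0,0]},
    {"slide":[-24,0,16.2],"angular":[0,0,0]},
    {"slide":[-24,0,16.2],"angular":[0,0,0]},
    {"slide":[-24,0,16.2],"angular":[0,0,0]},
    {"slide":[-24,0,16.2],"angular":[0,0,0]},
    {"slide":[-24,0,16.2],"angular":[0,0,0]},
    {"slide":[-24,0,16.2],"angular":[0,0,0]},
    {"slide":[-15.5,0,10.8],"angular":[0,0,0]},
    {"slide":[0,0,0],"angular":[0,0,0]},
    {"slide":[0,0,0],"angular":[0,0,0]},
    {"slide":[0,0,0],"angular":[0,0,0]}
  ]
}}

```text
t: 21.05
tool_pos: [0.5557, -0.1595, 0.1606]
tool_rot: [0.247, 0.663, -0.662, -0.247]
wrist_force: [-0.6, -0.5, -1.6]
gripper_width: 0.603
```

```bash
python3 go.py .5575 -.159 .066
```

```text
turn [ 0.    -3.141 -0.   ] slide after turn mm [ 1.  94.6  1.5]
turn [0.    0.001 0.   ] slide after turn mm [-1.  94.6 -1.5]
slide no turn [-1.  94.6 -1.5] t 21.05 q [ 0.059  0.253 -0.298 -0.    -1.02   0.798] tcp [ 0.5557 -0.1595  0.1606] F [-0.6 -0.5 -1.6] w 0.603
```

Emit:
{"op": "play_rows", "data": {
  "moves": [
    {"slide":[-1,15,-1.5],"angular":[0,0,0]},
    {"slide":[0,25,0],"angular":[0,0,0]},
    {"slide":[0,25,0],"angular":[0,0,0]},
    {"slide":[0,20,0],"angular":[0,0,0]},
    {"slide":[0,11,0],"angular":[0,0,0]},
    {"slide":[0,0,0],"angular":[0,0,0]},
    {"slide":[0,0,0],"angular":[0,0,0]},
    {"slide":[0,0,0],"angular":[0,0,0]}
  ]
}}

```text
t: 21.85
tool_pos: [0.5587, -0.1591, 0.0659]
tool_rot: [0.248, 0.663, -0.662, -0.246]
wrist_force: [0.5, -0.5, -0.9]
gripper_width: 0.615
```

```bash
python3 go.py .5575 -.159 .0388
python3 - <<'E'
from ov import *
x0,y0,x1,y1=260,180,420,300
im=vision.grab_frame('side'); cv2.imwrite('pics/s5raw.png',im)
k=5; big=cv2.resize(im[y0:y1,x0:x1],None,fx=k,fy=k,interpolation=cv2.INTER_CUBIC)
p=np.array([0.5623,-0.1644,0.856]); sq=np.array([(1,1),(1,-1),(-1,-1),(-1,1),(1,1)])
for P in(crate(p,sq*.042,.026),): 
  q=(dist('side',P,-.577,0)-[x0,y0]+.5)*k; print(q.round(0).tolist()); cv2.polylines(big,[np.int32(q)],False,(0,255,0),1)
cv2.imwrite('pics/s5.png',big)
E
```

```text
turn [-3.000e-03 -3.141e+00 -2.000e-03] slide after turn mm [-1.  27.1 -0.7]
turn [ 0.001  0.001 -0.002] slide after turn mm [ 1.  27.1  0.7]
slide no turn [ 1.  27.1  0.8] t 21.85 q [ 0.059  0.358 -0.4    0.    -0.812  0.797] tcp [ 0.5587 -0.1591  0.0659] F [ 0.5 -0.5 -0.9] w 0.615
[[349.0, 305.0], [508.0, 392.0], [356.0, 486.0], [194.0, 386.0], [349.0, 305.0]]
```

View pics/s5.png

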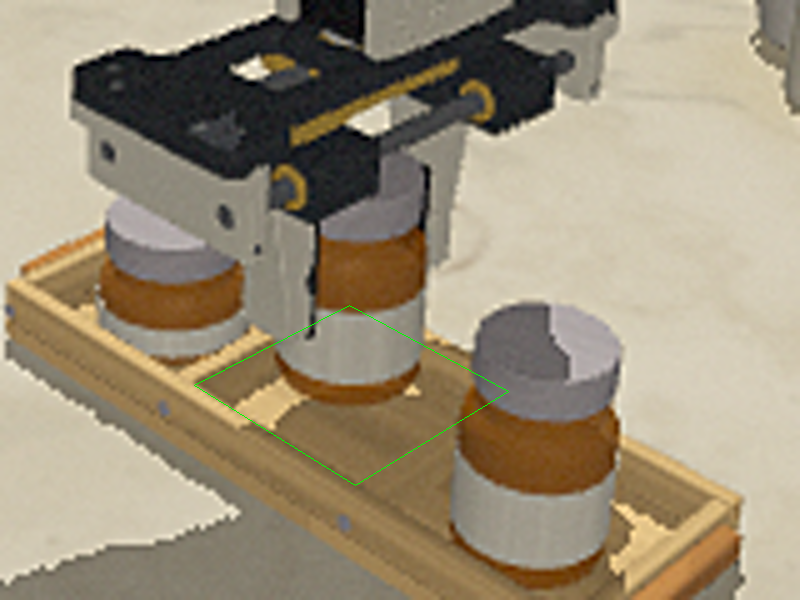

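Jar A stands upright and centred in the far cell. Jar B's base at about (348,363) is some 5 mm towards the low jar and 4 mm to the back of the cell centre (352,374). Correcting, then lowering.

Emit:
{"op": "play_rows", "data": {
  "moves": [
    {"slide":[-3,0,2],"angular":[0,0,0]},
    {"slide":[-2,0,2],"angular":[0,0,0]},
    {"slide":[0,4,0],"angular":[0,0,0]},
    {"slide":[0,6,0],"angular":[0,0,0]},
    {"slide":[0,7,0],"angular":[0,0,0]},
    {"slide":[0,5,0],"angular":[0,0,0]},
    {"slide":[0,2,0],"angular":[0,0,0]},
    {"slide":[0,0,0],"angular":[0,0,0]},
    {"slide":[0,0,0],"angular":[0,0,0]}
  ]
}}

```text
t: 22.8
tool_pos: [0.5591, -0.1655, 0.0407]
tool_rot: [-0.247, -0.662, 0.662, 0.247]
wrist_force: [0.3, 0.8, -1.0]
gripper_width: 0.607
```

Emit:
{"op": "play_rows", "data": {
  "moves": [
    {"slide":[0,1,0],"angular":[0,0,0]},
    {"slide":[0,0.5,0],"angular":[0,0,0]},
    {"slide":[0,0,0],"angular":[0,0,0]},
    {"slide":[0,0,0],"angular":[0,0,0]}
  ]
}}

```text
t: 23.2
tool_pos: [0.559, -0.1655, 0.0393]
tool_rot: [0.247, 0.662, -0.662, -0.247]
wrist_force: [0.4, -0.3, -1.6]
gripper_width: 0.608
```

Emit:
{"op": "play_rows", "data": {
  "moves": [
    {"slide":[0,0.7,0],"angular":[0,0,0]},
    {"slide":[0,0,0],"angular":[0,0,0]},
    {"slide":[0,0,0],"angular":[0,0,0]}
  ]
}}

```text
t: 23.5
tool_pos: [0.5592, -0.1655, 0.0388]
tool_rot: [0.247, 0.662, -0.662, -0.247]
wrist_force: [-0.9, 0.8, 3.9]
gripper_width: 0.604
```

Contact. One more small step to confirm, then release and rise clear.

Emit:
{"op": "play_rows", "data": {
  "moves": [
    {"slide":[0,0.5,0],"angular":[0,0,0]},
    {"slide":[0,0,0],"angular":[0,0,0]},
    {"slide":[0,0,0],"angular":[0,0,0]}
  ]
}}

```text
t: 23.8
tool_pos: [0.5592, -0.1655, 0.0388]
tool_rot: [0.247, 0.662, -0.662, -0.247]
wrist_force: [-2.7, 1.9, 8.9]
gripper_width: 0.604
```

Emit:
{"op": "play_rows", "data": {
  "moves": [
    {"slide":[0,0,0],"angular":[0,0,0]},
    {"slide":[0,0,0],"angular":[0,0,0]},
    {"slide":[0,0,0],"angular":[0,0,0]},
    {"slide":[0,0,0],"angular":[0,0,0]},
    {"slide":[0,0,0],"angular":[0,0,0]},
    {"slide":[0,0,0],"angular":[0,0,0]},
    {"slide":[0,0,0],"angular":[0,0,0]},
    {"slide":[0,0,0],"angular":[0,0,0]}
  ],
  "fingers": 1
}}

```text
t: 24.6
tool_pos: [0.559, -0.1655, 0.038]
tool_rot: [0.247, 0.662, -0.662, -0.247]
wrist_force: [0.3, 0.5, 0.8]
gripper_width: 0.997
```

Emit:
{"op": "play_rows", "data": {
  "moves": [
    {"slide":[0,-8,0],"angular":[0,0,0]},
    {"slide":[0,-20,0],"angular":[0,0,0]},
    {"slide":[0,-30,0],"angular":[0,0,0]},
    {"slide":[0,-35,0],"angular":[0,0,0]},
    {"slide":[0,-35,0],"angular":[0,0,0]},
    {"slide":[0,-30,0],"angular":[0,0,0]},
    {"slide":[35,0,-20],"angular":[0,0,0]},
    {"slide":[35,0,-20],"angular":[0,0,0]},
    {"slide":[35,0,-20],"angular":[0,0,0]},
    {"slide":[35,0,-20],"angular":[0,0,0]},
    {"slide":[35,0,-20],"angular":[0,0,0]},
    {"slide":[35,0,-20],"angular":[0,0,0]},
    {"slide":[35,0,-20],"angular":[0,0,0]},
    {"slide":[35,0,-20],"angular":[0,0,0]},
    {"slide":[20,0,-10],"angular":[0,0,0]},
    {"slide":[0,0,0],"angular":[0,0,0]},
    {"slide":[0,0,0],"angular":[0,0,0]}
  ]
}}

```text
t: 26.3
tool_pos: [0.4436, 0.1599, 0.1965]
tool_rot: [0.247, 0.663, -0.662, -0.247]
wrist_force: [-0.2, 0.1, 0.4]
gripper_width: 1.001
```

Run:
```python
from ov import *
p=np.array([0.5623,-0.1644,0.856,0,0,0,0,-.577,-.577])
a=overlay('side',vision.grab_frame('side'),p,(250,150,420,310),2.4,'pics/f1.png')
b=overlay('top',vision.grab_frame('top'),p,(320,110,460,280),2.4,'pics/f2.png')
h=max(len(a),len(b)); pad=lambda x:np.pad(x,((0,h-len(x)),(0,0),(0,0)))
cv2.imwrite('pics/final.png',np.hstack([pad(a),pad(b)]))
```

```text
(no output)
```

The picture limit is used up, so the last check is numeric: amber blobs in the side view and lid positions in the top view.

Run:
```python
from ov import *
im=vision.grab_frame('side'); s5=cv2.imread('pics/s5raw.png'); s0=cv2.imread('pics/side0.png')
for nm,I in(('start',s0),('now',im)):
    h=cv2.cvtColor(I,cv2.COLOR_BGR2HSV); m=cv2.inRange(h,(5,170,60),(16,255,190)); m[:140]=0;m[330:]=0;m[:,:230]=0;m[:,430:]=0
    n,l,st,ce=cv2.connectedComponentsWithStats(m)
    print(nm,[(st[i].tolist(),ce[i].round(0).tolist()) for i in range(1,n) if st[i,4]>60])
print('jarA px diff vs s5',np.abs(im[240:296,350:384].astype(int)-s5[240:296,350:384]).mean(), 'low jar diff vs start',np.abs(im[216:255,281:309].astype(int)-s0[216:255,281:309]).mean())
p=[0.5623,-0.1644,0.856]; cs=crate(p,np.array([[0,-.092],[0,0]]),.092)
print('expected lid centre side',dist('side',cs,-.577,0).round(1).tolist(),'top',dist('top',cs,-.577,0).round(1).tolist())
E=vision.grab_frame('top'); h=cv2.cvtColor(E,cv2.COLOR_BGR2HSV); m=cv2.inRange(h,(110,15,60),(179,90,160)); m[:100]=0;m[290:]=0;m[:,:320]=0;m[:,460:]=0
m=cv2.morphologyEx(cv2.medianBlur(m,5),cv2.MORPH_OPEN,np.ones((3,3)))
n,l,st,ce=cv2.connectedComponentsWithStats(m); print('top',[(st[i].tolist(),ce[i].round(0).tolist()) for i in range(1,n) if st[i,4]>60])
```

```text
start [([287, 159, 18, 10, 134], [296.0, 164.0]), ([344, 161, 19, 11, 137], [353.0, 166.0]), ([280, 232, 30, 14, 234], [295.0, 239.0])]
now [([280, 232, 30, 14, 246], [294.0, 239.0]), ([315, 239, 30, 18, 340], [329.0, 249.0]), ([352, 257, 32, 22, 403], [367.0, 269.0]), ([351, 287, 30, 11, 71], [367.0, 294.0])]
jarA px diff vs s5 18.292717086834735 low jar diff vs start 26.66941391941392
expected lid centre side [[371.7, 248.3], [331.8, 227.5]] top [[417.6, 152.3], [396.2, 185.9]]
top []
```

```bash
python3 -c "
from plant import job,telemetry
print(job.hand_in(), telemetry.state()['t'])"
```

```text
the job is handed in; nothing more can be done
the job is handed in; nothing more can be done
```

Both tall jars are standing in the crate, jar A in the far end cell and jar B in the middle cell, and the job was handed in at about 26.5 s. Each was lowered in small steps until the gripper felt the crate floor (9–10 N on the wrist). Both stopped 8 mm above the gripper height they were picked at, which matches the cell floor. I then opened the gripper, rose, and moved it well clear.

**Last checks**
- **Upright:** in the last side image all three amber jars show level bands.
- **Low jar:** its amber band has not moved since the start.
- **Jar A:** it stayed where it was set down while jar B was placed.
- **Jar B:** its band is centred about 2–3 px (roughly 5 mm) from where the cell model expects it, inside the 15 mm clearance.

**What failed or disagreed**
- **Lens distortion:** the cameras have strong barrel distortion that the calibration does not list. I fitted it, but the jar positions still came out about 1 cm off.
- **Off-centre grip:** because of that error, jar A was gripped about 11 mm off-centre. I corrected this from the side view before setting it down.
- **Picture limit:** I used all 12 views, so the finished crate was checked only by numbers from the side image.
- **Top view:** looking for the lids there found nothing, so it confirms nothing.
- **Image comparison:** a raw pixel comparison changed noticeably around jar A and the low jar. I put that down to shadows, but did not confirm it.

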